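Index the welding positioner one division and lock it

TASK

Wind the red handwheel clockwise by its free-spinning handle until the yellow-marked slot of the welding turntable has come round under the yellow index plunger, then gently press the plunger fully home into that slot. Don't strain the handle or force the plunger, turn the table only by the handwheel, leave the other things on the bench alone, and let go when done.

Things in the scene. Friction and masses are not known exactly. Their poses are not given: they have to be found in the camera images.
- positioner: blue bench-top indexing positioner, bolted down, base plate 260 x 430 x 12 mm. Origin on the bench under the turntable's axis; z up; plunger along its +y, handwheel along its -y. Place and yaw vary. The handwheel's vertical axis lies 190 mm from the turntable's along -y, but its grey drive box sits in slotted holes: up to 12 mm off either way in x and in y.
- turntable: steel turntable, 168 mm across, top face 75 mm above the bench, carrying a clamped aluminium U-bracket (up to 123 mm above the bench) and, at its rim, an aluminium index ring 224 mm across (56 to 68 mm above the bench) with 24 radial slots, one every 15 degrees. Driven only by the worm, self-locking. Origin on its axis.
- table_axis (a point): point on the turntable's axis at the height of the index ring's top face, 68 mm above the bench
- slot (a point): middle of the slot to be locked, at the index ring's top face, 100 mm from the turntable's axis; a yellow radial line on the table points to it. The slot is 12.6 mm wide here and open through the ring. At the start it is 11 to 17 degrees short of the plunger.
- plunger_axis (a point): fixed point on the plunger's axis at the height of the index ring's top face, 100 mm from the turntable's axis; a red tick on the grey bracket over it faces the yellow line
- handle (a point): grip point, 128 mm above the bench, of the handwheel's black upright handle: a sleeve 20 mm across (98 to 150 mm above the bench) that spins freely, so a gripper may keep its yaw. The red wheel is 112 mm across, its face 96 mm up; the handle's circle has 42 mm radius. A clockwise turn from above turns the table 6 degrees clockwise (60:1). It turns both ways, at 3 to 6 N.
- plunger_top (a point): centre of the plunger cap's top, 133 mm above the bench when the pin is up and nothing presses, 117 mm when it is home and let go. The cap may be pressed with at most 25 N.
- clamp_nut: brass flanged nut 42 mm across, loose on the base plate; bystander
- gauge_block: steel block 45 x 20 x 20 mm, loose on the base plate; bystander
- hammer: hammer on the bench; bystander
- wrench: wrench on the bench; bystander
- spray_can: red can 66 mm across, 190 mm tall; bystander
- offcut: aluminium angle offcut 90 x 50 x 50 mm; bystander
- strain (a joint): sideways flex of the handle's post, m: 0 unloaded, positive away from the wheel's axis, 1 mm for 25 N pushing the handle off its circle. Too small to read well here: feel it as force at the tool. Beyond 0.6 mm (15 N) either way the handle is strained.
- cap: yellow mushroom cap of the index plunger, 30 mm across, 14 mm thick, on springs over a steel pin 10 mm across: it gives 1 mm per 4 N (at most 7 mm), then carries the pin down with it. The pin slides against about 4 N of friction and stays where it is left.
- pin_tip (a point): lower end of the plunger's pin, on its axis: 72 mm above the bench when up, 56 mm when fully home (16 mm of travel). If the slot is not under the pin, it stops on the index ring at 68 mm, after only 4 mm.

How it is judged (in metres and radians):
On the way, in this order (a step that is already met when the one before it is completed fails the run):
1. the yellow-marked slot stands under the plunger (horizontal distance between slot and plunger_axis below 0.002 m), for 0.2 s.
2. the plunger is pressed home into the slot (horizontal distance between slot and plunger_axis below 0.002 m and height (world z) of pin_tip below 0.0575 m), for 0.2 s.
At the end, for the whole second after the job is handed in: the marked slot is within 2 mm of the plunger's axis, the plunger is home (its pin's tip less than 57.5 mm above the bench, i.e. within 1.5 mm of the bottom of its travel), both at rest (all of step 2 and linear speed of cap below 0.01 m/s and angular speed of turntable below 0.02 rad/s); the robot touches nothing.
It fails at once if the plunger is pressed with more than 25 N (contact force between cap and the fingers above 25 N).
It fails at once if the handle is strained: pushed off its circle with more than 15 N (value of joint strain above 0.0006 m or value of joint strain below -0.0006 m).
It fails at once if the robot pushes on the turntable or its workpiece (contact force between turntable and the arm above 5 N or contact force between turntable and the fingers above 5 N).
It fails at once if a bystander is disturbed by more than 3 cm (distance of any of clamp_nut, gauge_block, hammer, wrench, spray_can, offcut from where it was at the start of the episode above 0.03 m).
It fails at once if the table is wound far the wrong way, more than 20 degrees from the plunger (horizontal distance between slot and plunger_axis above 0.035 m).
It also fails if it takes over 72 s, if anything falls off the work surface, if the arm or the gripper's body presses on something with over 40 N, if the wrist force passes 120 N, or if a joint passes its speed limit or range.

ROBOT

A 6-joint arm with a two-finger parallel gripper is mounted at the origin on the work surface. World frame = base frame: x ahead of the robot, y to its left, z up, the work surface at z = 0. Lengths are in mm, angles in degrees, forces in N, time in s.
With the tool pointing down it reaches from about 350 to 850 mm from the base axis. Payload 8.1 kg.
Tool frame: the origin (TCP) lies midway between the tips of the shut fingers; the grasp point (between the pads) lies 19 mm behind it; z points along the fingers, y is the line along which they close (so a half turn about z gives the same grasp; the last joint's range is limited). The gripper opens to 85 mm and grips with 20 to 120 N. Pads are 22 mm wide; open, the fingers measure 114 mm over their backs; the gripper's body (76 mm by 85 mm) begins 54 mm behind the grasp point. The pads swing forward as they close: fully open they stand 13 mm farther back than shut.
Start: joints at [70.05, 7.471, 85.268, -0, 87.261, -4.893], TCP at [155.849, 579.41, 231.292] pointing down, gripper open.
Joint ranges: [-169.43, 169.43], [-51.17, 129.36], [1.28, 143.12], [-76.62, 256.62], [0, 156.53], [-152.29, 152.29]. Speed limits (degrees/s): [136.94, 136.94, 159.86, 180, 180, 180].

INTERFACE

Orientations are given as [roll, pitch, yaw] about the fixed x, y, z axes, in that order (R = Rz(yaw) Ry(pitch) Rx(roll)).
In Python, from bench import r gives the robot as it stands. The module is installed in compiled form; this text tells all that it offers.
- The arm moves only by the tool jog_arm, never from a script. Its argument "rows" is a list of rows, each a list of 2 entries, a list of its own where there are three numbers: the shift along the tool's x, y, z in mm, then the turn, a rotation vector about the tool's x, y, z in rad. A call has 1 to 10 rows; each row is the pose to reach, as a shift and turn from the pose commanded when the call began, along the tool's axes at that moment; what a row does not reach only later rows make up. A row lasts 1/10 s, in which the tool goes at most 50 mm and 8.59 degrees, less where a joint would pass 70% of its speed; a pose out of reach is approached as far as the arm can. A call with a gripper value outside its range is refused whole. "grip" is the finger opening in mm, from 0 to 85.4, set as the call begins (left out, the last holds). The fingers move at their own pace and stop on an object; "force" is the grip in N (left out, the last holds). Time passes only in rows, so rows that repeat a pose let the fingers close. It gives the time, the measured TCP pose, the force, the opening and the grip force at its end, in the units of the state.
- r.sense(): the state, without advancing time (a new reading comes with each control period).
- r.snapshot(name): name is "scene" or "side" or "wrist"; returns (picture, depth): 420x560x3 uint8, blue, green, red; 420x560 float32, mm along the optical axis (not along the pixel's ray), 0 where there is no reading.
- r.camera_params(name): a dict with "fx", "fy", "cx", "cy" (pixels), "pose" (4x4, takes a point from camera to world coordinates); the wrist camera has in their place "tool_from_camera" (4x4, takes a point from camera to tool coordinates, whose origin is the TCP and whose axes are the flange's). Camera axes: x right, y down, z forward; pixel columns grow to the right and rows downward; lengths in mm; the calibration is good to about 2 mm. The wrist camera is an equidistant fisheye: a pixel r from the principal point sees the ray r / f radians off the axis. A picture is of the moment at which its call begins: read the wrist's pose just before it. camera_params takes no time and is no camera call.
- r.hand_in(): hands the job in; it is judged then, once.
The state is a dict: "time": time; "joint_pos": joint angles; "qd": joint speeds; "joint_efforts": joint torques, N m; "tool_pos": TCP position; "tcp_rot": TCP orientation; "ft_force": force on the tool from outside, world axes, zero at the start; "wrist_torque": the same for the moment, N m; "finger_gap": finger opening in mm; "grip_force": force on a finger pad.
Only numpy, scipy, OpenCV 4.12 (cv2) and the standard library are available. Lean on these libraries where they do the work, as an engineer would, in place of code of your own. Each camera call takes 0.05 s, during which the arm holds its last target. There are 200 camera calls.

## Working session

There is one attempt and no reset: what is moved stays moved. The work goes in short steps, Python scripts to look and compute and a tool call to move; the robot and the scene stay as the last step left them, time stands still between calls to the robot, and variables do not carry over. Pictures are saved under pics/ and viewed, at most 10 in all, crops included, and the job is handed in when it is done.

Besides the shell and the picture viewer there is one more tool, called after ">>>" as name(argument=value, ...), one argument or row to a line, values as JSON. jog_arm: Moves the arm, as the interface text tells. Its arguments: {"type":"object","properties":{"rows":{"type":"array"},"grip":{"type":"number"},"force":{"type":"number"}},"required":["rows"]}

```bash
mkdir -p pics
python3 - <<'E'
from bench import r
import cv2,numpy as np,pickle
print(r.sense())
d={}
for n in("scene","side","wrist"):
    p,z=r.snapshot(n);d[n]=(p,z,r.camera_params(n));cv2.imwrite(f"pics/{n}0.png",p)
    print(n,d[n][2])
pickle.dump(d,open("d0.pkl","wb"))
cv2.imwrite("pics/both0.png",cv2.resize(np.hstack([d["scene"][0],d["side"][0]]),(800,300)))
E
```

```text
{'time': 0.0, 'joint_pos': array([ 7.00510808e+01,  7.51617286e+00,  8.53310161e+01, -3.31509527e-04,
        8.72595298e+01, -4.89484372e+00]), 'qd': array([-0.05469596,  0.09987411, -0.0011257 ,  0.04940018,  0.1165477 ,
        0.00826789]), 'joint_efforts': array([ 1.61631109e-03, -5.69413733e+01, -5.00542796e+01, -1.85996805e-04,
        1.50550558e-02,  2.76347419e-05]), 'tool_pos': array([155.64797981, 578.88871757, 230.21666759]), 'tcp_rot': array([-1.79893642e+02, -8.77611933e-03,  1.64945933e+02]), 'ft_force': array([0.27670027, 0.38225636, 0.49019052]), 'wrist_torque': array([ 0.0517297 ,  0.02340163, -0.01402038]), 'grip_force': 0.0, 'finger_gap': 85.54335589689099}
scene {'fx': 432.8807142610005, 'fy': 432.8807142610005, 'cx': 287.76324761067565, 'cy': 211.72991427384454, 'pose': array([[-8.70208434e-01,  4.12473111e-01, -2.69449836e-01,
         8.54532157e+02],
       [ 4.92623253e-01,  7.19875474e-01, -4.88980196e-01,
         5.82894088e+02],
       [-7.72085430e-03, -5.58251946e-01, -8.29635555e-01,
         1.13436093e+03],
       [ 0.00000000e+00,  0.00000000e+00,
[... 275 characters left out ...]
.22459794e-01,  7.48448626e-01,
        -9.95699127e+02],
       [ 1.18159606e-02, -8.74222526e-01, -4.85381662e-01,
         7.61620964e+02],
       [ 0.00000000e+00,  0.00000000e+00,  0.00000000e+00,
         1.00000000e+00]])}
wrist {'fx': 325.19226210127806, 'fy': 325.19226210127806, 'cx': 282.2222342481252, 'cy': 210.5882712867695, 'tool_from_camera': array([[-1.37650244e-03, -9.49994175e-01, -3.12264586e-01,
         7.93416191e+01],
       [ 9.99998821e-01, -1.52007341e-03,  2.16355198e-04,
         8.39752481e-01],
       [-6.80201272e-04, -3.12263921e-01,  9.49995148e-01,
        -1.42140209e+02],
       [ 0.00000000e+00,  0.00000000e+00,  0.00000000e+00,
         1.00000000e+00]])}
```

View pics/scene0.png

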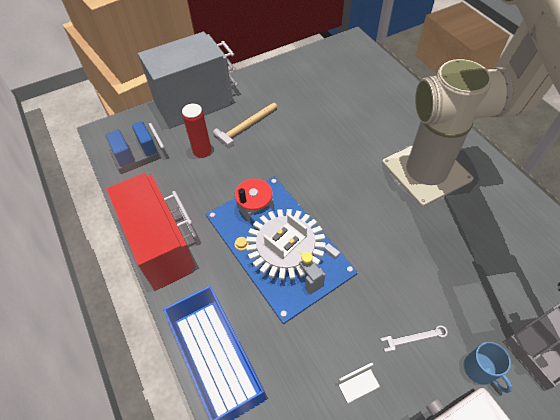

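View pics/wrist0.png

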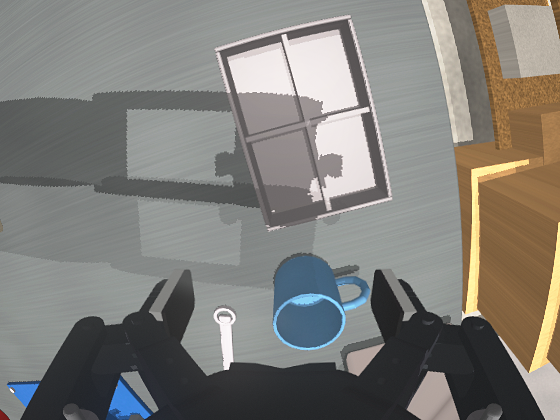

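The scene view shows the wheel at about (253,194), its black handle at (242,197), the turntable at about (287,243), the yellow cap at (307,258), the nut at (241,243) and the gauge block at (331,250). The wrist view doesn't reach the positioner.

```bash
cat > h.py <<'E'
import numpy as np,cv2,pickle
from scipy.spatial.transform import Rotation as R
def campose(n,P,tp=None,rot=None):
    if n!="wrist": return P["pose"]
    T=np.eye(4);T[:3,:3]=R.from_euler("xyz",rot,degrees=True).as_matrix();T[:3,3]=tp
    return T@P["tool_from_camera"]
def ray(n,P,T,uv):
    x=(uv[0]-P["cx"])/P["fx"];y=(uv[1]-P["cy"])/P["fy"]
    if n=="wrist":
        t=np.hypot(x,y);s=np.sinc(t/np.pi);d=np.array([x*s,y*s,np.cos(t)])
    else: d=np.array([x,y,1.])
    return T[:3,3],T[:3,:3]@d
def onz(n,P,T,uv,z):
    o,d=ray(n,P,T,uv);return (o+d*(z-o[2])/d[2])
def blobs(p,lo,hi,amin=20):
    m=cv2.inRange(cv2.cvtColor(p,cv2.COLOR_BGR2HSV),lo,hi)
    k,l,s,c=cv2.connectedComponentsWithStats(m)
    return [(c[i],s[i]) for i in range(1,k) if s[i][4]>=amin],l
E
python3 - <<'E'
from h import *
d=pickle.load(open("d0.pkl","rb"))
for n in("scene","side"):
    p,z,P=d[n];T=campose(n,P)
    print(n)
    for name,lo,hi,h,a in(("yel",(20,120,120),(35,255,255),126,8),("red",(0,150,80),(6,255,255),96,100),("blue",(105,150,60),(125,255,255),12,1000)):
        for c,s in blobs(p,lo,hi,a)[0]: print(name,c.round(1),s,onz(n,P,T,c,h).round(0))
p,z,P=d["scene"];T=campose("scene",P)
for nm,uv,h in(("handle",(242,190),150),("cap",(306,256),133),("table",(287,243),75),("c",(210,213),12),("c",(274,180),12),("c",(356,271),12),("c",(284,321),12)):
    print(nm,onz("scene",P,T,uv,h).round(0))
E
```

```text
scene
yel [240.6 239.8] [236 237  10   8  32] [682.   5. 126.]
yel [291.1 239.8] [290 239   4   3   8] [564.  72. 126.]
yel [306.2 256.9] [298 250  14  13  81] [555. 137. 126.]
red [197.9 135.1] [182 111  29  47 761] [ 624. -440.   96.]
red [148.4 225.9] [ 107  173   85  114 4864] [ 884. -183.   96.]
red [254.2 193.9] [235 179  37  31 754] [ 572. -134.   96.]
blue [277.4 266. ] [ 206  198  151  126 4086] [609.  71.  12.]
side
yel [271.4 189. ] [268 187   8   5  33] [557. 140. 126.]
red [403.3 214. ] [ 357  179   88   76 3532] [ 888. -201.   96.]
red [318.7 232.7] [303 223  33  20 443] [ 565. -155.   96.]
red [402.2 285.7] [ 387  256   33   60 1084] [ 606. -474.   96.]
blue [204.   36.3] [ 166    0   68  102 3883] [2724. 6661.   12.]
blue [327.6 184. ] [ 296  160   65   50 1874] [912. 264.  12.]
blue [297.9 250.3] [ 238  213  124   66 1834] [ 522. -104.   12.]
handle [ 611. -127.  150.]
cap [557. 137. 133.]
table [565.  50.  75.]
c [ 703. -195.   12.]
c [ 467. -211.   12.]
c [421. 196.  12.]
c [672. 223.  12.]
```

View pics/side0.png

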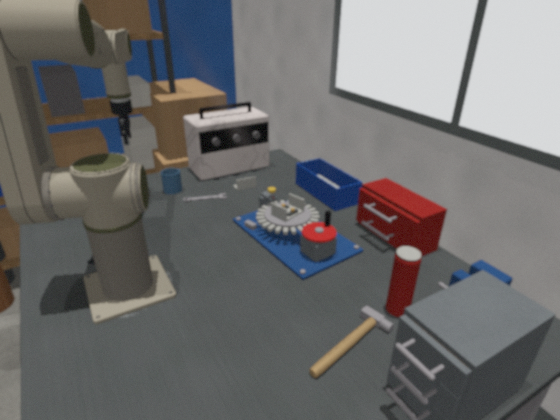

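The side view confirms the layout: wheel at (319,235), handle at (327,217), cap at (271,189), with the can, hammer and boxes well clear. Next I'll move to a look-down pose over the positioner.

>>> jog_arm(
  rows=[
    [[-15,-13,-20],[0,0,0.05]],
    [[-45,-38,-45],[0,0,0.15]],
    [[-80,-70,-70],[0,0,0.28]],
    [[-115,-101,-95],[0,0,0.4]],
    [[-150,-132,-120],[0,0,0.52]],
    [[-185,-163,-140],[0,0,0.64]],
    [[-220,-194,-155],[0,0,0.76]],
    [[-255,-225,-165],[0,0,0.88]],
    [[-290,-255,-170],[0,0,1.0]],
    [[-325,-286,-170],[0,0,1.1]],
  ],
)

```text
time: 1.15
tool_pos: [396.1, 217.4, 402.5]
tcp_rot: [179.9, -0.0, 101.7]
ft_force: [0.9, 1.6, -0.7]
finger_gap: 85.1
grip_force: 0.0
```

>>> jog_arm(
  rows=[
    [[-40,16,0],[0,0,0.05]],
    [[-80,33,0],[0,0,0.1]],
    [[-120,49,0],[0,0,0.15]],
    [[-160,65,0],[0,0,0.209]],
    [[-200,82,0],[0,0,0.209]],
    [[-240,98,0],[0,0,0.209]],
    [[-270,110,0],[0,0,0.209]],
    [[-285,116,0],[0,0,0.209]],
    [[-287,117,0],[0,0,0.209]],
    [[-287,117,0],[0,0,0.209]],
  ],
)

```text
time: 2.15
tool_pos: [568.8, -37.1, 401.1]
tcp_rot: [-180.0, -0.0, 89.9]
ft_force: [0.2, 0.7, 0.3]
finger_gap: 85.3
grip_force: 0.0
```

```bash
cat >> h.py <<'E'
def wsnap(name):
    from bench import r
    s=r.sense();p,z=r.snapshot("wrist");P=r.camera_params("wrist")
    T=campose("wrist",P,s["tool_pos"],s["tcp_rot"])
    cv2.imwrite(f"pics/{name}.png",p);pickle.dump((p,z,P,T,s),open(name+".pkl","wb"))
    return p,z,P,T,s
E
python3 - <<'E'
from h import *
p,z,P,T,s=wsnap("w1")
print(s["tool_pos"],s["tcp_rot"],s["ft_force"])
for name,lo,hi,h,a in(("yel",(20,120,120),(35,255,255),126,5),("red",(0,150,80),(8,255,255),96,4),("red2",(172,150,80),(180,255,255),96,4)):
    for c,q in blobs(p,lo,hi,a)[0]: print(name,c.round(1),q,onz("wrist",P,T,c,h).round(1))
E
```

```text
[568.75140797 -37.08671779 401.07584015] [-1.79958317e+02 -3.05052053e-02  8.99363043e+01] [0.24988581 0.66318004 0.28574194]
yel [270.7  34.8] [259  24  24  23 414] [555.7 139.  126. ]
yel [265.   68.6] [261  57   9  24  62] [548.4  94.3 126. ]
yel [273.6  95.6] [269  91  10  10  85] [559.   59.2 126. ]
yel [284.6 122.8] [281 122   8   3  14] [572.8  24.3 126. ]
yel [342.5 164.1] [330 152  24  23 358] [648.8 -28.9 126. ]
red [469.  238.1] [  410   161   122   167 14212] [ 884.6 -152.4   96. ]
red [283.4 235.7] [ 249  199   73   69 2945] [ 571.2 -142.1   96. ]
red [277.8 201.6] [274 201   8   3  16] [563.2 -89.1  96. ]
red [410.1 278.3] [408 273   6  13  50] [ 783.1 -222.4   96. ]
red [305.5 353.1] [291 341  31  25 603] [ 611.4 -377.3   96. ]
red2 [275.6 208. ] [251 198  65  22 448] [559.9 -98.7  96. ]
red2 [317.  215.5] [316 214   3   4   4] [ 620.2 -110.4   96. ]
red2 [309.5 225.6] [305 222  15  13  41] [ 609.7 -126.    96. ]
red2 [321.  225.5] [321 224   1   4   4] [ 626.7 -126.    96. ]
red2 [250.2 227.8] [249 226   4   4   5] [ 522.1 -129.3   96. ]
red2 [316. 247.] [314 247   5   1   5] [ 620.5 -160.8   96. ]
red2 [316.  250.5] [315 249   3   4   4] [ 620.7 -166.7   96. ]
red2 [255.5 252.5] [254 251   4   4   4] [ 528.6 -169.7   96. ]
```

View pics/w1.png

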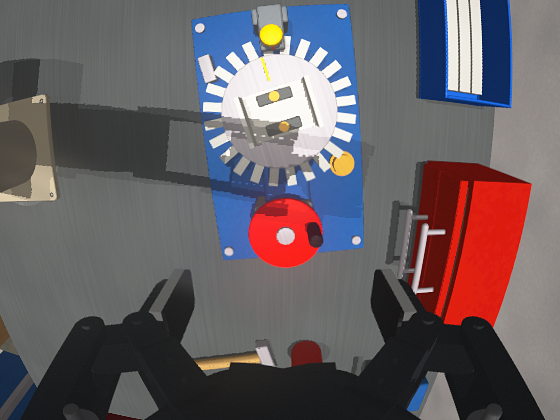

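The wrist view shows the wheel at (286,233) with its hub at (286,236), and the black handle leaning from (310,228) at the base to (318,243) at the top. The cap is at (271,35), the yellow line runs (262,57)-(270,80), and the nut is at (343,164). Now I'll fit the positions.

```bash
cat >> h.py <<'E'
from scipy.optimize import least_squares
def circ(pts,rad=None):
    pts=np.asarray(pts)[:,:2];c0=pts.mean(0)
    if rad: f=lambda q:np.hypot(*(pts-q).T)-rad; return least_squares(f,c0,loss="soft_l1").x
    return least_squares(lambda q:np.hypot(*(pts-q[:2]).T)-q[2],[*c0,50],loss="soft_l1").x
E
python3 - <<'E'
from h import *
p,z,P,T,s=pickle.load(open("w1.pkl","rb"))
hsv=cv2.cvtColor(p,cv2.COLOR_BGR2HSV)
m=cv2.inRange(hsv,(0,150,80),(8,255,255))|cv2.inRange(hsv,(172,150,60),(180,255,255))
m[:, 340:]=0;m[:190]=0;m[275:]=0
m=cv2.morphologyEx(m,cv2.MORPH_CLOSE,np.ones((9,9)))
c=max(cv2.findContours(m,0,1)[0],key=cv2.contourArea)
pts=np.array([onz("wrist",P,T,q[0],96) for q in c])
lo=pts[pts[:,1]<pts[:,1].mean()] # clean lower half
print("wheel",circ(pts).round(1),circ(lo).round(1),circ(lo,56).round(1))
g=cv2.inRange(hsv,(0,0,0),(180,255,45));g[:215]=0;g[255:]=0;g[:,:300]=0;g[:,330:]=0
k,l,st,ce=cv2.connectedComponentsWithStats(g);i=1+np.argmax(st[1:,4]);print("handle",st[i],ce[i],onz("wrist",P,T,ce[i],124).round(1))
h=np.argwhere(l==i)[:,::-1];
for v in sorted(set(h[:,1])): r=h[h[:,1]==v][:,0];print(v,r.min(),r.max(),end="; ")
print()
for n,uv,hh in(("handletop",(318,241),150),("cap",(270.7,34.8),133),("yl0",(262.5,58),75),("yl1",(269,80),75),("b",(200,28),12),("b",(341,14),12),("b",(228.5,252),12),("b",(356,240),12)):
    print(n,onz("wrist",P,T,uv,hh).round(1), z[int(uv[1]),int(uv[0])])
# yellow line pixels
y=cv2.inRange(hsv,(20,90,100),(35,255,255));y[:50]=0;y[84:]=0;y[:,255:] [:,20:]=0;y[:,:255]=0
yy=np.argwhere(y)[:,::-1];Y=np.array([onz("wrist",P,T,q,75)[:2] for q in yy])
mu=Y.mean(0);v=np.linalg.svd(Y-mu)[2][0];print("line",mu,v*np.sign(v[1]),Y[:,1].min(),Y[:,1].max())
# disc: bright low-sat pixels in z band of table
cv2.imwrite("pics/w1crop.png",cv2.resize(p[0:270,180:380],None,fx=3,fy=2.2*3/2.2,interpolation=cv2.INTER_CUBIC)[:,:] [:600])
E
```

```text
wheel [ 573.1 -138.8   54.5] [ 572.6 -142.3   52.2] [ 573.2 -137.7]
handle [320 232   1   1   1] [320. 232.] [ 622.1 -125.1  124. ]
232 320 320; 
handletop [ 616.7 -127.5  150. ] 426.60526
cap [555.9 137.4 133. ] 361.00436
yl0 [542.3 116.2  75. ] 422.4507
yl1 [551.4  83.9  75. ] 431.2708
b [436.1 183.5  12. ] 457.0094
b [665.5 204.6  12. ] 450.41074
b [ 471.4 -209.2   12. ] 577.6826
b [ 702.7 -186.4   12. ] 571.5639
line [545.78547846 100.45063352] [-0.28967069  0.95712637] 83.85677046207887 117.68326262811576
```

>>> jog_arm(
  rows=[
    [[-10,5,20],[0,0,0]],
    [[-25,13,55],[0,0,0]],
    [[-40,20,90],[0,0,0]],
    [[-55,28,125],[0,0,0]],
    [[-70,36,160],[0,0,0]],
    [[-85,43,190],[0,0,0]],
    [[-90,46,210],[0,0,0]],
    [[-90,46,215],[0,0,0]],
    [[-90,46,215],[0,0,0]],
  ],
)

```text
time: 3.1
tool_pos: [614.3, -126.1, 186.1]
tcp_rot: [-179.9, -0.0, 90.0]
ft_force: [0.3, -0.2, 0.6]
finger_gap: 85.3
grip_force: 0.0
```

Run:
```python
from h import *
p,z,P,T,s=wsnap("w2")
print(s["tool_pos"],s["tcp_rot"],s["ft_force"])
hsv=cv2.cvtColor(p,cv2.COLOR_BGR2HSV)
m=cv2.inRange(hsv,(0,150,60),(8,255,255))|cv2.inRange(hsv,(172,150,60),(180,255,255))
c=max(cv2.findContours(m,0,1)[0],key=cv2.contourArea)
pts=np.array([onz("wrist",P,T,q[0],96) for q in c]);print(cv2.boundingRect(c),circ(pts).round(1))
```

```text
[ 614.33229252 -126.14610938  186.10822313] [-1.79934867e+02 -3.86106753e-02  9.00114805e+01] [ 0.27594056 -0.19783611  0.62315917]
(439, 115, 121, 282) [ 846.7 -175.6   82.2]
```

View pics/w2.png

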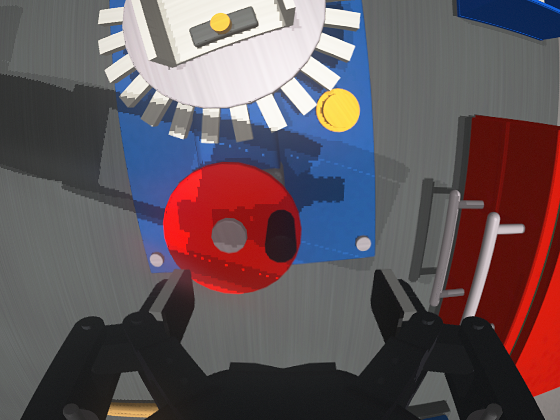

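The closer view shows the wheel at (232,228), its hub at (229,236), and the handle from (281,222) at the base to about (281,249) at the top.

Run:
```python
from h import *
p,z,P,T,s=pickle.load(open("w2.pkl","rb"))
hsv=cv2.cvtColor(p,cv2.COLOR_BGR2HSV)
red=cv2.inRange(hsv,(0,110,40),(12,255,255))|cv2.inRange(hsv,(168,110,40),(180,255,255))
red[:,:150]=0;red[:,320:]=0;red[:150]=0;red[305:]=0
c=max(cv2.findContours(red,0,1)[0],key=cv2.contourArea)
hull=cv2.convexHull(c)
pts=np.array([onz("wrist",P,T,q[0],96) for q in hull]);print(cv2.boundingRect(c),"wheel",circ(pts).round(1),circ(pts,56).round(1))
b=cv2.inRange(p,(0,0,0),(70,70,45));b[:200]=0;b[275:]=0;b[:,:255]=0;b[:,310:]=0
k,l,st,ce=cv2.connectedComponentsWithStats(b);i=1+np.argmax(st[1:,4]);x,y,w,h,a=st[i];print("handle bbox",st[i])
for nm,uv,hh in(("top",(x+w/2-.5,y+h-w/2),150),("base",(x+w/2-.5,y+w*.42),98),("farEdgeTop",(x+w/2,y+h),150),("nearEdgeBase",(x+w/2,y),98),("L",(x,y+h-w/2),150),("R",(x+w,y+h-w/2),150),("hub",(229,236),98)):
    print(nm,onz("wrist",P,T,uv,hh).round(1))
```

```text
(163, 162, 138, 132) wheel [ 574.4 -139.4   55.4] [ 574.2 -139.7]
handle bbox [ 266  210   30   52 1256]
top [ 614.1 -126.9  150. ]
base [ 613.8 -130.4   98. ]
farEdgeTop [ 614.4 -137.1  150. ]
nearEdgeBase [ 614.2 -120.4   98. ]
L [ 605.4 -126.9  150. ]
R [ 623.4 -126.9  150. ]
hub [ 574.  -141.5   98. ]
```

>>> jog_arm(
  rows=[
    [[0,0,0],[0,0,0.1]],
    [[-1,0,0],[0,0,0.24]],
    [[-2,0,0],[0,0,0.38]],
    [[-2.6,0,0],[0,0,0.52]],
    [[-2.6,0,0],[0,0,0.66]],
    [[-2.6,0,0],[0,0,0.8]],
    [[-2.6,0,0],[0,0,0.94]],
    [[-2.6,0,0],[0,0,1.08]],
    [[-2.6,0,0],[0,0,1.2]],
    [[-2.6,0,0],[0,0,1.29]],
  ],
  grip=60,
)

```text
time: 4.15
tool_pos: [616.0, -129.5, 189.3]
tcp_rot: [179.9, -0.2, 15.8]
ft_force: [-0.6, -0.4, -0.4]
finger_gap: 60.5
grip_force: 0.0
```

>>> jog_arm(
  rows=[
    [[0,0,10],[0,0,0]],
    [[0,0,25],[0,0,0]],
    [[0,0,40],[0,0,0]],
    [[0,0,55],[0,0,0]],
    [[0,0,68],[0,0,0]],
    [[0,0,75],[0,0,0]],
    [[0,0,77],[0,0,0]],
    [[0,0,77],[0,0,0]],
    [[0,0,77],[0,0,0]],
  ],
)

```text
time: 5.05
tool_pos: [615.4, -130.4, 110.1]
tcp_rot: [180.0, -0.1, 16.0]
ft_force: [-0.4, -0.1, -0.1]
finger_gap: 59.5
grip_force: 0.0
```

>>> jog_arm(
  rows=[
    [[0,0,0],[0,0,0]],
    [[0,0,0],[0,0,0]],
    [[0,0,0],[0,0,0]],
    [[0,0,0],[0,0,0]],
    [[0,0,0],[0,0,0]],
  ],
  grip=25,
  force=20,
)

```text
time: 5.55
tool_pos: [614.9, -130.3, 109.3]
tcp_rot: [180.0, -0.0, 16.0]
ft_force: [-0.2, -0.4, -0.3]
finger_gap: 24.7
grip_force: 0.0
```

>>> jog_arm(
  rows=[
    [[0,0,0],[0,0,0]],
    [[0,0,0],[0,0,0]],
    [[0,0,0],[0,0,0]],
  ],
  grip=21,
)

```text
time: 5.85
tool_pos: [614.9, -130.0, 109.4]
tcp_rot: [-180.0, -0.0, 16.0]
ft_force: [-0.9, 2.4, 1.5]
finger_gap: 21.2
grip_force: 0.9
```

>>> jog_arm(
  rows=[
    [[0,0,0],[0,0,0]],
    [[0,0,0],[0,0,0]],
    [[0,0,0],[0,0,0]],
    [[0,0,0],[0,0,0]],
  ],
  grip=15,
)

```text
time: 6.25
tool_pos: [615.0, -130.1, 109.5]
tcp_rot: [-180.0, -0.0, 16.0]
ft_force: [-1.0, 2.6, 2.7]
finger_gap: 19.2
grip_force: 20.7
```

Run:
```python
from bench import r
s=r.sense();print(s["tool_pos"],s["ft_force"],s["joint_pos"])
```

```text
[ 614.9643438  -130.11496998  109.47276161] [-1.00131447  2.58419101  2.7497699 ] [-1.66240679e+01  1.66546738e+01  8.77622312e+01  9.60314675e-03
  7.55731030e+01  5.73361053e+01]
```

>>> jog_arm(
  rows=[
    [[-0.1,2.2,0],[0,0,0]],
    [[-0.4,4.4,0],[0,0,0]],
    [[-0.7,6.5,0],[0,0,0]],
    [[-1.2,8.7,0],[0,0,0]],
    [[-1.8,10.8,0],[0,0,0]],
    [[-1.8,10.8,0],[0,0,0]],
  ],
)

```text
time: 6.85
tool_pos: [616.3, -141.8, 109.5]
tcp_rot: [180.0, -0.0, 16.0]
ft_force: [0.1, 0.9, 2.8]
finger_gap: 19.5
grip_force: 20.8
```

```bash
cat >> h.py <<'E'
def force(C=(574.2,-140.4)):
    from bench import r
    s=r.sense();p=s["tool_pos"][:2];f=s["ft_force"];v=p-np.array(C);v/=np.linalg.norm(v)
    with open("log.txt","a") as g:g.write(f"{p[0]} {p[1]} {f[0]} {f[1]}\n")
    print(s["tool_pos"].round(2),f.round(1),"rad",round(f[:2]@v,1),"cw",round(f[:2]@[v[1],-v[0]],1),"dist",np.linalg.norm(p-C).round(2),"ang",np.degrees(np.arctan2(v[1],v[0])).round(1),s["finger_gap"])
E
python3 -c "from h import *;force()"
```

```text
[ 616.34 -141.77  109.47] [0.1 0.9 2.8] rad 0.1 cw -0.9 dist 42.16 ang -1.9 19.5451451653221
```

>>> jog_arm(
  rows=[
    [[-1.0,2.8,0],[0,0,0]],
    [[-2.2,5.4,0],[0,0,0]],
    [[-3.6,8.0,0],[0,0,0]],
    [[-5.1,10.5,0],[0,0,0]],
    [[-6.8,12.9,0],[0,0,0]],
    [[-8.7,15.1,0],[0,0,0]],
    [[-10.7,17.3,0],[0,0,0]],
    [[-12.9,19.2,0],[0,0,0]],
    [[-12.9,19.2,0],[0,0,0]],
  ],
)

```text
time: 7.75
tool_pos: [609.0, -164.2, 109.5]
tcp_rot: [179.9, -0.0, 16.0]
ft_force: [4.2, -2.8, 2.1]
finger_gap: 19.1
grip_force: 20.6
```

```bash
python3 -c "from h import *;force()"
```

```text
[ 609.03 -164.19  109.47] [ 4.2 -2.8  2.1] rad 5.0 cw -0.1 dist 42.18 ang -34.3 19.053204756291496
```

```bash
cat >> h.py <<'E'
Tx=np.array([np.cos(np.radians(16)),np.sin(np.radians(16))]);Ty=np.array([Tx[1],-Tx[0]])
def plan(done,step,n=9,Rr=42.1):
    """done: last shift in tool x,y of executed call; prints the next rows"""
    try: c=np.loadtxt("cmd.txt")
    except OSError: c=np.array([614.9,-130.2])
    c=c+done[0]*Tx+done[1]*Ty;np.savetxt("cmd.txt",c)
    force();L=np.loadtxt("log.txt");C=circ(L[:,:2],Rr) if len(L)>1 else np.array([574.2,-140.4])
    v=c-C;a=np.arctan2(v[1],v[0]);print("C",C.round(2),"cmd r",np.hypot(*v).round(2),"cmd ang",np.degrees(a).round(1))
    out=[]
    for i in list(range(1,n+1)):
        b=a-np.radians(step)*i/n;d=C+Rr*np.array([np.cos(b),np.sin(b)])-c
        out.append([[round(float(d@Tx),1),round(float(d@Ty),1),0],[0,0,0]])
    print(out)
E
echo "614.96 -130.11 -1 2.6
616.34 -141.77 .1 .9" > log.txt
python3 -c "from h import *;plan((-14.7,30.0),36)"
```

```text
[ 609.03 -164.19  109.47] [ 4.2 -2.8  2.1] rad 5.0 cw -0.1 dist 42.18 ang -34.3 19.053204756291496
C [ 574.21 -140.55] cmd r 41.48 cmd ang -32.9
[[[-1.9, 2.3, 0], [0, 0, 0]], [[-4.3, 4.0, 0], [0, 0, 0]], [[-6.8, 5.5, 0], [0, 0, 0]], [[-9.4, 6.9, 0], [0, 0, 0]], [[-12.1, 8.0, 0], [0, 0, 0]], [[-14.9, 9.0, 0], [0, 0, 0]], [[-17.7, 9.7, 0], [0, 0, 0]], [[-20.6, 10.3, 0], [0, 0, 0]], [[-23.5, 10.7, 0], [0, 0, 0]]]
```

>>> jog_arm(
  rows=[
    [[-1.9,2.3,0],[0,0,0]],
    [[-4.3,4.0,0],[0,0,0]],
    [[-6.8,5.5,0],[0,0,0]],
    [[-9.4,6.9,0],[0,0,0]],
    [[-12.1,8.0,0],[0,0,0]],
    [[-14.9,9.0,0],[0,0,0]],
    [[-17.7,9.7,0],[0,0,0]],
    [[-20.6,10.3,0],[0,0,0]],
    [[-23.5,10.7,0],[0,0,0]],
    [[-23.5,10.7,0],[0,0,0]],
  ],
)

```text
time: 8.75
tool_pos: [588.8, -180.3, 109.4]
tcp_rot: [180.0, 0.0, 16.0]
ft_force: [2.3, -1.5, 5.0]
finger_gap: 19.8
grip_force: 20.9
```

```bash
python3 -c "from h import *;plan((-23.5,10.7),45)"
```

```text
[ 588.81 -180.34  109.43] [ 2.3 -1.5  5. ] rad 2.2 cw -1.6 dist 42.53 ang -69.9 19.751610737403084
C [ 574.2  -140.77] cmd r 41.94 cmd ang -68.8
[[[-3.7, 0.3, 0], [0, 0, 0]], [[-7.3, 0.2, 0], [0, 0, 0]], [[-11.0, -0.3, 0], [0, 0, 0]], [[-14.6, -1.1, 0], [0, 0, 0]], [[-18.1, -2.1, 0], [0, 0, 0]], [[-21.5, -3.5, 0], [0, 0, 0]], [[-24.7, -5.2, 0], [0, 0, 0]], [[-27.8, -7.2, 0], [0, 0, 0]], [[-30.8, -9.4, 0], [0, 0, 0]]]
```

>>> jog_arm(
  rows=[
    [[-3.7,0.3,0],[0,0,0]],
    [[-7.3,0.2,0],[0,0,0]],
    [[-11.0,-0.3,0],[0,0,0]],
    [[-14.6,-1.1,0],[0,0,0]],
    [[-18.1,-2.1,0],[0,0,0]],
    [[-21.5,-3.5,0],[0,0,0]],
    [[-24.7,-5.2,0],[0,0,0]],
    [[-27.8,-7.2,0],[0,0,0]],
    [[-30.8,-9.4,0],[0,0,0]],
    [[-30.8,-9.4,0],[0,0,0]],
  ],
)

```text
time: 9.75
tool_pos: [556.4, -179.1, 109.4]
tcp_rot: [-180.0, 0.0, 16.0]
ft_force: [1.2, 0.6, 7.4]
finger_gap: 19.6
grip_force: 21.0
```

```bash
python3 -c "from h import *;plan((-30.8,-9.4),54)"
```

```text
[ 556.4  -179.11  109.38] [1.2 0.6 7.4] rad -1.1 cw -0.8 dist 42.61 ang -114.7 19.59929313977575
C [ 574.17 -140.85] cmd r 42.04 cmd ang -113.8
[[[-3.3, -2.9, 0], [0, 0, 0]], [[-6.2, -6.3, 0], [0, 0, 0]], [[-8.7, -9.9, 0], [0, 0, 0]], [[-10.9, -13.7, 0], [0, 0, 0]], [[-12.6, -17.8, 0], [0, 0, 0]], [[-13.9, -22.0, 0], [0, 0, 0]], [[-14.8, -26.3, 0], [0, 0, 0]], [[-15.2, -30.7, 0], [0, 0, 0]], [[-15.1, -35.1, 0], [0, 0, 0]]]
```

>>> jog_arm(
  rows=[
    [[-3.3,-2.9,0],[0,0,0]],
    [[-6.2,-6.3,0],[0,0,0]],
    [[-8.7,-9.9,0],[0,0,0]],
    [[-10.9,-13.7,0],[0,0,0]],
    [[-12.6,-17.8,0],[0,0,0]],
    [[-13.9,-22.0,0],[0,0,0]],
    [[-14.8,-26.3,0],[0,0,0]],
    [[-15.2,-30.7,0],[0,0,0]],
    [[-15.1,-35.1,0],[0,0,0]],
    [[-15.1,-35.1,0],[0,0,0]],
  ],
)

```text
time: 10.75
tool_pos: [532.8, -149.1, 109.4]
tcp_rot: [-180.0, 0.0, 16.1]
ft_force: [4.2, 1.4, 6.8]
finger_gap: 19.7
grip_force: 20.9
```

```bash
python3 -c "from h import *;plan((-15.1,-35.1),54)"
```

```text
[ 532.81 -149.09  109.37] [4.2 1.4 6.8] rad -4.4 cw 0.5 dist 42.29 ang -168.1 19.68974971015683
C [ 574.15 -140.85] cmd r 42.09 cmd ang -167.8
[[[0.5, -4.4, 0], [0, 0, 0]], [[1.5, -8.7, 0], [0, 0, 0]], [[2.9, -12.8, 0], [0, 0, 0]], [[4.8, -16.8, 0], [0, 0, 0]], [[7.0, -20.6, 0], [0, 0, 0]], [[9.7, -24.2, 0], [0, 0, 0]], [[12.7, -27.4, 0], [0, 0, 0]], [[16.0, -30.3, 0], [0, 0, 0]], [[19.6, -32.8, 0], [0, 0, 0]]]
```

>>> jog_arm(
  rows=[
    [[0.6,-4.4,0],[0,0,0]],
    [[1.8,-8.6,0],[0,0,0]],
    [[3.2,-12.7,0],[0,0,0]],
    [[5.1,-16.7,0],[0,0,0]],
    [[7.3,-20.5,0],[0,0,0]],
    [[10.0,-24.1,0],[0,0,0]],
    [[13.0,-27.3,0],[0,0,0]],
    [[16.3,-30.2,0],[0,0,0]],
    [[19.9,-32.7,0],[0,0,0]],
    [[19.9,-32.7,0],[0,0,0]],
  ],
)

```text
time: 11.75
tool_pos: [542.8, -112.9, 109.3]
tcp_rot: [180.0, 0.1, 16.0]
ft_force: [1.8, -2.6, 6.8]
finger_gap: 19.6
grip_force: 21.0
```

```bash
python3 -c "from h import *;plan((19.9,-32.7),63)"
```

```text
[ 542.79 -112.92  109.35] [ 1.8 -2.6  6.8] rad -3.0 cw -0.8 dist 41.73 ang 138.8 19.599836507682188
C [ 574.17 -140.88] cmd r 41.85 cmd ang 137.9
[[[4.4, -2.7, 0], [0, 0, 0]], [[9.2, -4.5, 0], [0, 0, 0]], [[14.2, -5.8, 0], [0, 0, 0]], [[19.3, -6.5, 0], [0, 0, 0]], [[24.4, -6.5, 0], [0, 0, 0]], [[29.5, -5.9, 0], [0, 0, 0]], [[34.5, -4.7, 0], [0, 0, 0]], [[39.3, -2.9, 0], [0, 0, 0]], [[43.9, -0.5, 0], [0, 0, 0]]]
```

>>> jog_arm(
  rows=[
    [[4.4,-2.7,0],[0,0,0]],
    [[9.2,-4.5,0],[0,0,0]],
    [[14.2,-5.8,0],[0,0,0]],
    [[19.3,-6.5,0],[0,0,0]],
    [[24.4,-6.5,0],[0,0,0]],
    [[29.5,-5.9,0],[0,0,0]],
    [[34.5,-4.7,0],[0,0,0]],
    [[39.3,-2.9,0],[0,0,0]],
    [[43.9,-0.5,0],[0,0,0]],
    [[43.9,-0.5,0],[0,0,0]],
  ],
)

```text
time: 12.75
tool_pos: [584.6, -100.2, 109.4]
tcp_rot: [-180.0, 0.1, 16.0]
ft_force: [-0.6, -0.6, 7.7]
finger_gap: 19.6
grip_force: 21.2
```

```bash
python3 -c "from h import *;plan((43.9,-0.5),63)"
```

```text
[ 584.57 -100.24  109.37] [-0.6 -0.6  7.7] rad -0.7 cw -0.4 dist 41.48 ang 75.5 19.61659055667743
C [ 574.16 -140.92] cmd r 42.16 cmd ang 74.8
[[[4.2, 3.0, 0], [0, 0, 0]], [[8.0, 6.4, 0], [0, 0, 0]], [[11.4, 10.3, 0], [0, 0, 0]], [[14.3, 14.5, 0], [0, 0, 0]], [[16.7, 19.1, 0], [0, 0, 0]], [[18.5, 23.9, 0], [0, 0, 0]], [[19.7, 28.9, 0], [0, 0, 0]], [[20.2, 34.0, 0], [0, 0, 0]], [[20.2, 39.1, 0], [0, 0, 0]]]
```

>>> jog_arm(
  rows=[
    [[4.2,3.0,0],[0,0,0]],
    [[8.0,6.4,0],[0,0,0]],
    [[11.4,10.3,0],[0,0,0]],
    [[14.3,14.5,0],[0,0,0]],
    [[16.7,19.1,0],[0,0,0]],
    [[18.5,23.9,0],[0,0,0]],
    [[19.7,28.9,0],[0,0,0]],
    [[20.2,34.0,0],[0,0,0]],
    [[20.2,39.1,0],[0,0,0]],
    [[20.2,39.1,0],[0,0,0]],
  ],
)

```text
time: 13.75
tool_pos: [615.1, -131.9, 109.4]
tcp_rot: [-179.9, 0.0, 16.0]
ft_force: [2.6, 1.0, 8.1]
finger_gap: 19.6
grip_force: 21.1
```

Run:
```python
from h import *
plan((20.2,39.1),63)
from bench import r
p,z=r.snapshot("scene");P=r.camera_params("scene");T=P["pose"]
pickle.dump((p,z,P),open("s1.pkl","wb"))
p0,_,_=pickle.load(open("d0.pkl","rb"))["scene"]
cv2.imwrite("pics/s1.png",np.hstack([cv2.resize(q[195:300,230:340],None,fx=3.6,fy=3.6,interpolation=cv2.INTER_CUBIC) for q in(p0,p)]))
```

```text
[ 615.12 -131.88  109.39] [2.6 1.  8.1] rad 2.7 cw -0.5 dist 41.8 ang 11.8 19.570671811814755
C [ 574.13 -140.93] cmd r 42.16 cmd ang 11.9
[[[-0.7, 5.1, 0], [0, 0, 0]], [[-2.0, 10.1, 0], [0, 0, 0]], [[-3.9, 14.8, 0], [0, 0, 0]], [[-6.4, 19.4, 0], [0, 0, 0]], [[-9.4, 23.5, 0], [0, 0, 0]], [[-12.9, 27.3, 0], [0, 0, 0]], [[-16.8, 30.6, 0], [0, 0, 0]], [[-21.1, 33.5, 0], [0, 0, 0]], [[-25.7, 35.8, 0], [0, 0, 0]]]
```

View pics/s1.png

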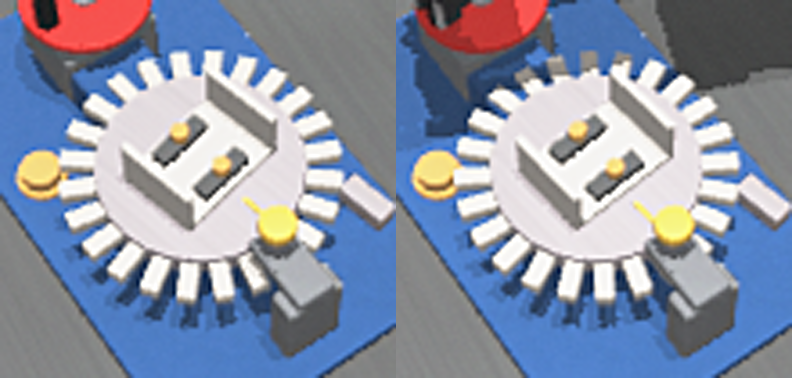

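The crops (start on the left, now on the right) show the table about one slot-third further round and the yellow line still short of the cap. I need nearly one more turn, then a check.

>>> jog_arm(
  rows=[
    [[-0.5,5.1,0],[0,0,0]],
    [[-1.8,10.1,0],[0,0,0]],
    [[-3.7,14.9,0],[0,0,0]],
    [[-6.2,19.5,0],[0,0,0]],
    [[-9.2,23.6,0],[0,0,0]],
    [[-12.7,27.4,0],[0,0,0]],
    [[-16.6,30.7,0],[0,0,0]],
    [[-20.9,33.6,0],[0,0,0]],
    [[-25.5,35.9,0],[0,0,0]],
    [[-25.5,35.9,0],[0,0,0]],
  ],
)

```text
time: 14.8
tool_pos: [600.1, -174.0, 109.4]
tcp_rot: [-180.0, 0.0, 16.0]
ft_force: [0.9, -1.9, 6.8]
finger_gap: 19.2
grip_force: 21.0
```

```bash
python3 -c "from h import *;plan((-25.5,35.9),63)"
```

```text
[ 600.14 -173.99  109.41] [ 0.9 -1.9  6.8] rad 2.1 cw 0.4 dist 42.44 ang -52.3 19.205340074625227
C [ 574.13 -140.92] cmd r 42.3 cmd ang -51.0
[[[-4.9, 1.5, 0], [0, 0, 0]], [[-9.9, 2.6, 0], [0, 0, 0]], [[-15.1, 3.1, 0], [0, 0, 0]], [[-20.2, 3.0, 0], [0, 0, 0]], [[-25.3, 2.3, 0], [0, 0, 0]], [[-30.2, 0.9, 0], [0, 0, 0]], [[-35.0, -1.1, 0], [0, 0, 0]], [[-39.5, -3.6, 0], [0, 0, 0]], [[-43.6, -6.7, 0], [0, 0, 0]]]
```

>>> jog_arm(
  rows=[
    [[-4.9,1.5,0],[0,0,0]],
    [[-9.9,2.6,0],[0,0,0]],
    [[-15.1,3.1,0],[0,0,0]],
    [[-20.2,3.0,0],[0,0,0]],
    [[-25.3,2.3,0],[0,0,0]],
    [[-30.2,0.9,0],[0,0,0]],
    [[-35.0,-1.1,0],[0,0,0]],
    [[-39.5,-3.6,0],[0,0,0]],
    [[-43.6,-6.7,0],[0,0,0]],
    [[-43.6,-6.7,0],[0,0,0]],
  ],
)

```text
time: 15.8
tool_pos: [556.1, -178.9, 109.4]
tcp_rot: [-179.9, 0.1, 16.0]
ft_force: [-0.2, 0.2, 9.0]
finger_gap: 19.5
grip_force: 21.1
```

```bash
python3 -c "from h import *;plan((-43.6,-6.7),63)"
```

```text
[ 556.06 -178.88  109.36] [-0.2  0.2  9. ] rad -0.1 cw 0.2 dist 42.54 ang -115.2 19.524126702471644
C [ 574.13 -140.91] cmd r 42.09 cmd ang -114.0
[[[-3.7, -3.5, 0], [0, 0, 0]], [[-7.0, -7.5, 0], [0, 0, 0]], [[-9.8, -11.8, 0], [0, 0, 0]], [[-12.0, -16.5, 0], [0, 0, 0]], [[-13.6, -21.3, 0], [0, 0, 0]], [[-14.6, -26.4, 0], [0, 0, 0]], [[-15.0, -31.5, 0], [0, 0, 0]], [[-14.8, -36.6, 0], [0, 0, 0]], [[-14.0, -41.7, 0], [0, 0, 0]]]
```

Here I'll bias the path 0.3 mm toward +x, because the earlier pass pulled outward on this side.

>>> jog_arm(
  rows=[
    [[-3.6,-3.5,0],[0,0,0]],
    [[-6.8,-7.5,0],[0,0,0]],
    [[-9.5,-11.8,0],[0,0,0]],
    [[-11.7,-16.4,0],[0,0,0]],
    [[-13.3,-21.2,0],[0,0,0]],
    [[-14.3,-26.3,0],[0,0,0]],
    [[-14.7,-31.4,0],[0,0,0]],
    [[-14.5,-36.5,0],[0,0,0]],
    [[-13.7,-41.6,0],[0,0,0]],
    [[-13.7,-41.6,0],[0,0,0]],
  ],
)

```text
time: 16.8
tool_pos: [532.1, -142.6, 109.4]
tcp_rot: [-180.0, 0.0, 16.1]
ft_force: [3.3, 0.4, 6.6]
finger_gap: 19.4
grip_force: 21.0
```

```bash
python3 -c "from h import *;plan((-13.7,-41.6),63)"
```

```text
[ 532.12 -142.57  109.38] [3.3 0.4 6.6] rad -3.3 cw 0.3 dist 42.13 ang -177.1 19.35760687356056
C [ 574.14 -140.91] cmd r 41.83 cmd ang -176.9
[[[1.2, -5.0, 0], [0, 0, 0]], [[3.2, -9.7, 0], [0, 0, 0]], [[5.8, -14.1, 0], [0, 0, 0]], [[9.0, -18.2, 0], [0, 0, 0]], [[12.6, -21.9, 0], [0, 0, 0]], [[16.6, -25.1, 0], [0, 0, 0]], [[21.0, -27.8, 0], [0, 0, 0]], [[25.6, -29.9, 0], [0, 0, 0]], [[30.5, -31.5, 0], [0, 0, 0]]]
```

```bash
cat > ph.py <<'E'
from h import *
def phase(n,p,P,T,c0=(565,38)):
    # top view resample at z=68, polar, 24-fold phase
    g=cv2.cvtColor(p,cv2.COLOR_BGR2HSV)
    w=(cv2.inRange(g,(0,0,110),(180,70,255))>0).astype(np.float32)
    vv,uu=np.mgrid[0:420,0:560]; 
    x=(uu-P["cx"])/P["fx"];y=(vv-P["cy"])/P["fy"]
    if n=="wrist":
        t=np.hypot(x,y);s=np.sinc(t/np.pi);D=np.stack([x*s,y*s,np.cos(t)],-1)
    else: D=np.stack([x,y,np.ones_like(x)],-1)
    W=D@T[:3,:3].T;k=(68-T[2,3])/np.minimum(W[...,2],-1e-3);X=T[0,3]+k*W[...,0];Y=T[1,3]+k*W[...,1]
    def f(c,r0=96,r1=110):
        rr=np.hypot(X-c[0],Y-c[1]);m=(rr>r0)&(rr<r1);a=np.arctan2(Y[m]-c[1],X[m]-c[0]);ww=w[m]
        wt=1/np.histogram(a,72,(-np.pi,np.pi))[0][np.minimum(((a+np.pi)/(2*np.pi)*72).astype(int),71)]
        return (wt*(ww-ww.mean())*np.exp(24j*a)).sum()/wt.sum(),a,ww
    from scipy.optimize import minimize
    o=minimize(lambda c:-abs(f(c)[0]),c0,method="Nelder-Mead",options=dict(xatol=.05,initial_simplex=[c0,(c0[0]+3,c0[1]),(c0[0],c0[1]+3)]))
    q=f(o.x)[0];tooth=np.degrees(np.angle(q))/24
    return o.x,abs(q),(tooth+7.5)%15   # slot angle mod 15, world
if __name__=="__main__":
    p,z,P,T,s=pickle.load(open("w1.pkl","rb"));print("w1",phase("wrist",p,P,T))
    p,z,P=pickle.load(open("d0.pkl","rb"))["scene"];print("s0",phase("scene",p,P,P["pose"]))
    p,z,P=pickle.load(open("s1.pkl","rb"));print("s1",phase("scene",p,P,P["pose"]))
E
python3 ph.py
```

```text
w1 (array([565.05584717,  39.18295288]), np.float64(0.29771277059571305), np.float64(2.5145469562904923))
s0 (array([565.5722847,  41.4694767]), np.float64(0.24790399988988457), np.float64(2.5650330501114462))
s1 (array([565.075634  ,  40.38097191]), np.float64(0.24738803989495406), np.float64(11.613567375178398))
```

>>> jog_arm(
  rows=[
    [[1.5,-4.9,0],[0,0,0]],
    [[3.5,-9.6,0],[0,0,0]],
    [[6.1,-14.0,0],[0,0,0]],
    [[9.3,-18.1,0],[0,0,0]],
    [[12.8,-21.8,0],[0,0,0]],
    [[16.8,-25.0,0],[0,0,0]],
    [[21.2,-27.7,0],[0,0,0]],
    [[25.7,-29.8,0],[0,0,0]],
    [[30.5,-31.5,0],[0,0,0]],
    [[30.5,-31.5,0],[0,0,0]],
  ],
)

```text
time: 17.8
tool_pos: [552.7, -104.7, 109.4]
tcp_rot: [180.0, 0.1, 16.0]
ft_force: [2.2, -2.0, 6.2]
finger_gap: 19.6
grip_force: 21.1
```

```bash
python3 -c "from h import *;plan((30.5,-31.5),63)"
```

```text
[ 552.7  -104.74  109.37] [ 2.2 -2.   6.2] rad -2.8 cw 0.9 dist 41.64 ang 121.1 19.622500867167602
C [ 574.14 -140.92] cmd r 42.14 cmd ang 120.1
[[[5.1, -0.9, 0], [0, 0, 0]], [[10.2, -1.2, 0], [0, 0, 0]], [[15.3, -0.9, 0], [0, 0, 0]], [[20.4, 0.0, 0], [0, 0, 0]], [[25.3, 1.5, 0], [0, 0, 0]], [[30.0, 3.7, 0], [0, 0, 0]], [[34.4, 6.3, 0], [0, 0, 0]], [[38.4, 9.5, 0], [0, 0, 0]], [[42.0, 13.2, 0], [0, 0, 0]]]
```

>>> jog_arm(
  rows=[
    [[5.1,-0.9,0],[0,0,0]],
    [[10.2,-1.2,0],[0,0,0]],
    [[15.3,-0.9,0],[0,0,0]],
    [[20.4,0.0,0],[0,0,0]],
    [[25.3,1.5,0],[0,0,0]],
    [[30.0,3.7,0],[0,0,0]],
    [[34.4,6.3,0],[0,0,0]],
    [[38.4,9.5,0],[0,0,0]],
    [[42.0,13.2,0],[0,0,0]],
    [[42.0,13.2,0],[0,0,0]],
  ],
)

```text
time: 18.8
tool_pos: [596.4, -105.4, 109.3]
tcp_rot: [-179.9, 0.1, 16.0]
ft_force: [0.5, 0.5, 8.7]
finger_gap: 19.5
grip_force: 21.2
```

Run:
```python
from h import *
from ph import phase
plan((42,13.2),55)
from bench import r
p,z=r.snapshot("scene");P=r.camera_params("scene");print(phase("scene",p,P,P["pose"]))
```

```text
[ 596.38 -105.37  109.32] [0.5 0.5 8.7] rad 0.7 cw 0.1 dist 41.47 ang 57.7 19.489310626791493
C [ 574.13 -140.94] cmd r 42.13 cmd ang 57.1
[[[2.7, 3.6, 0], [0, 0, 0]], [[5.1, 7.4, 0], [0, 0, 0]], [[7.1, 11.4, 0], [0, 0, 0]], [[8.6, 15.6, 0], [0, 0, 0]], [[9.6, 20.0, 0], [0, 0, 0]], [[10.2, 24.4, 0], [0, 0, 0]], [[10.3, 28.9, 0], [0, 0, 0]], [[10.0, 33.4, 0], [0, 0, 0]], [[9.1, 37.8, 0], [0, 0, 0]]]
(array([565.0613389 ,  41.41969776]), np.float64(0.2347553668919469), np.float64(6.36130974860831))
```

>>> jog_arm(
  rows=[
    [[2.7,3.6,0],[0,0,0]],
    [[5.1,7.4,0],[0,0,0]],
    [[7.1,11.4,0],[0,0,0]],
    [[8.6,15.6,0],[0,0,0]],
    [[9.5,20.0,0],[0,0,0]],
    [[10.0,24.4,0],[0,0,0]],
    [[10.1,28.9,0],[0,0,0]],
    [[9.8,33.4,0],[0,0,0]],
    [[8.9,37.8,0],[0,0,0]],
    [[8.3,40.2,0],[0,0,0]],
  ],
)

```text
time: 19.85
tool_pos: [616.1, -141.0, 109.4]
tcp_rot: [-179.9, -0.0, 16.1]
ft_force: [4.6, 3.6, 7.4]
finger_gap: 19.6
grip_force: 21.0
```

>>> jog_arm(
  rows=[
    [[0,0,0],[0,0,0]],
    [[0,0,0],[0,0,0]],
    [[0,0,0],[0,0,0]],
  ],
)

```text
time: 20.15
tool_pos: [616.0, -141.4, 109.4]
tcp_rot: [-180.0, -0.0, 16.0]
ft_force: [4.1, 1.0, 6.4]
finger_gap: 19.8
grip_force: 21.0
```

Run:
```python
from h import *
from ph import phase
force()
from bench import r
p,z=r.snapshot("scene");P=r.camera_params("scene");print(phase("scene",p,P,P["pose"]))
```

```text
[ 616.04 -141.36  109.41] [4.1 1.  6.4] rad 4.1 cw -1.1 dist 41.85 ang -1.3 19.788619805388567
(array([565.40791178,  40.65865064]), np.float64(0.23299451277590333), np.float64(5.244436890017621))
```

>>> jog_arm(
  rows=[
    [[0,0,0],[0,0,0]],
    [[0,0,0],[0,0,0]],
    [[0,0,0],[0,0,0]],
    [[0,0,0],[0,0,0]],
    [[0,0,-5],[0,0,0]],
    [[0,0,-20],[0,0,0]],
    [[0,0,-45],[0,0,0]],
    [[0,0,-80],[0,0,0]],
    [[0,0,-115],[0,0,0]],
    [[0,0,-141],[0,0,0]],
  ],
  grip=50,
)

```text
time: 21.2
tool_pos: [616.8, -142.2, 255.0]
tcp_rot: [179.9, -0.2, 16.0]
ft_force: [0.3, -0.1, 0.3]
finger_gap: 50.0
grip_force: 0.0
```

>>> jog_arm(
  rows=[
    [[1,-15,0],[0,0,0]],
    [[3,-45,0],[0,0,0]],
    [[6,-85,0],[0,0,0]],
    [[9,-130,0],[0,0,0]],
    [[12,-175,0],[0,0,0]],
    [[15,-220,0],[0,0,0]],
    [[17,-255,0],[0,0,0]],
    [[19,-276,0],[0,0,0]],
    [[19,-284,0],[0,0,0]],
    [[19,-284,0],[0,0,0]],
  ],
  grip=0,
)

```text
time: 22.2
tool_pos: [555.5, 137.1, 250.5]
tcp_rot: [180.0, -0.0, 16.1]
ft_force: [-0.4, -0.5, 0.3]
finger_gap: -0.1
grip_force: 0.0
```

>>> jog_arm(
  rows=[
    [[0,0,0],[0,0,0]],
    [[0,0,0],[0,0,0]],
    [[0,0,0],[0,0,0]],
  ],
)

```text
time: 22.5
tool_pos: [556.2, 135.1, 250.2]
tcp_rot: [180.0, 0.0, 15.9]
ft_force: [-0.4, 0.6, -0.1]
finger_gap: -0.1
grip_force: 0.0
```

Run:
```python
from h import *
from ph import phase
p,z,P,T,s=wsnap("w3")
print(s["tool_pos"],s["tcp_rot"],s["ft_force"],s["finger_gap"])
for c,q in blobs(p,(20,120,100),(35,255,255),20)[0]: print(c.round(1),q,[onz("wrist",P,T,c,h).round(1) for h in(133,75)])
try: print(phase("wrist",p,P,T))
except Exception as e: print(e)
```

```text
[556.15063747 135.08128172 250.24697525] [1.79989392e+02 9.13235760e-03 1.59382405e+01] [-0.41195841  0.56260276 -0.06371731] -0.09112487065056551
[449.7 133.2] [433 119  29  33 482] [array([659.8,  14.2, 133. ]), array([665.6, -17.9,  75. ])]
[278.5 203.2] [262 186  34  35 946] [array([557.7, 139.3, 133. ]), array([540.7, 135.1,  75. ])]
[313.8 194.8] [297 190  35  10 138] [array([572.7, 113.2, 133. ]), array([559.1, 103.2,  75. ])]
[358.5 209.8] [352 203  14  14 148] [array([570.8,  72. , 133. ]), array([556.7,  52.9,  75. ])]
[399.3 217.6] [393 212  13  13 128] [array([574.3,  33.2, 133. ]), array([561. ,   5.3,  75. ])]
[545.9 350.5] [531 322  29  55 157] [array([ 448.3, -304.9,  133. ]), array([ 406.8, -408.3,   75. ])]
(array([566.14333522,  40.52448314]), np.float64(0.24364710692637198), np.float64(5.172556246075441))
```

View pics/w3.png

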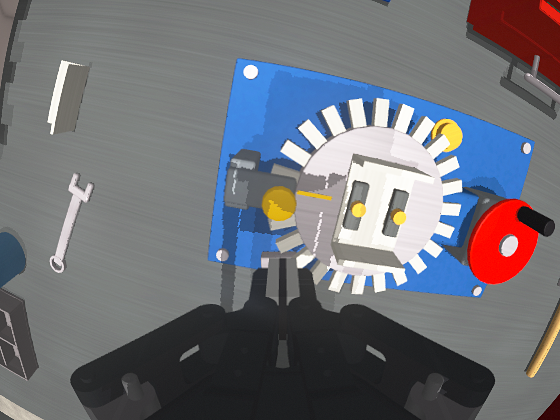

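The wrist view shows the cap at (278,203) with the yellow line (298-330, 195) pointing at it. The slot phase is 5.2° against 4.9-5.3° for the plunger, so they're aligned. Now I'll go down to just above the cap.

>>> jog_arm(
  rows=[
    [[0.3,-1,10],[0,0,0]],
    [[0.8,-3,30],[0,0,0]],
    [[0.8,-3,55],[0,0,0]],
    [[0.8,-3,80],[0,0,0]],
    [[0.8,-3,98],[0,0,0]],
    [[0.8,-3,108],[0,0,0]],
    [[0.8,-3,112],[0,0,0]],
    [[0.8,-3,112],[0,0,0]],
    [[0.8,-3,112],[0,0,0]],
  ],
)

```text
time: 23.45
tool_pos: [556.6, 139.4, 139.4]
tcp_rot: [180.0, -0.1, 16.0]
ft_force: [0.2, 0.3, 0.4]
finger_gap: -0.1
grip_force: 0.0
```

>>> jog_arm(
  rows=[
    [[0,0,1],[0,0,0]],
    [[0,0,2],[0,0,0]],
    [[0,0,3],[0,0,0]],
    [[0,0,4],[0,0,0]],
    [[0,0,5],[0,0,0]],
    [[0,0,6],[0,0,0]],
    [[0,0,7],[0,0,0]],
    [[0,0,8],[0,0,0]],
    [[0,0,8],[0,0,0]],
  ],
)

```text
time: 24.35
tool_pos: [555.9, 139.3, 130.3]
tcp_rot: [180.0, -0.0, 16.0]
ft_force: [-0.9, 0.6, 3.0]
finger_gap: -0.3
grip_force: 1.3
```

>>> jog_arm(
  rows=[
    [[0,0,0.7],[0,0,0]],
    [[0,0,1.4],[0,0,0]],
    [[0,0,2.1],[0,0,0]],
    [[0,0,2.8],[0,0,0]],
    [[0,0,3.5],[0,0,0]],
    [[0,0,4.2],[0,0,0]],
    [[0,0,5],[0,0,0]],
    [[0,0,5],[0,0,0]],
  ],
)

```text
time: 25.15
tool_pos: [555.8, 139.3, 125.1]
tcp_rot: [-180.0, 0.0, 16.0]
ft_force: [0.5, -0.1, 2.0]
finger_gap: 0.2
grip_force: 1.2
```

The pin is below ring height at low force, so it's entering the slot. I'll continue down.

>>> jog_arm(
  rows=[
    [[0,0,1],[0,0,0]],
    [[0,0,2],[0,0,0]],
    [[0,0,3],[0,0,0]],
    [[0,0,4],[0,0,0]],
    [[0,0,5],[0,0,0]],
    [[0,0,6],[0,0,0]],
    [[0,0,7],[0,0,0]],
    [[0,0,8],[0,0,0]],
    [[0,0,8.5],[0,0,0]],
    [[0,0,8.5],[0,0,0]],
  ],
)

```text
time: 26.15
tool_pos: [555.8, 139.4, 116.7]
tcp_rot: [180.0, 0.0, 16.0]
ft_force: [-1.0, -0.1, 2.6]
finger_gap: -0.0
grip_force: 1.2
```

>>> jog_arm(
  rows=[
    [[0,0,0.5],[0,0,0]],
    [[0,0,1],[0,0,0]],
    [[0,0,1.5],[0,0,0]],
    [[0,0,1.5],[0,0,0]],
    [[0,0,1.5],[0,0,0]],
  ],
)

```text
time: 26.65
tool_pos: [555.9, 139.4, 115.6]
tcp_rot: [180.0, -0.0, 16.0]
ft_force: [-2.2, -0.1, 6.1]
finger_gap: 0.1
grip_force: 2.7
```

Force is rising, so it has bottomed or is close. I'll press a little more to be sure.

>>> jog_arm(
  rows=[
    [[0,0,0.5],[0,0,0]],
    [[0,0,1],[0,0,0]],
    [[0,0,1.5],[0,0,0]],
    [[0,0,1.5],[0,0,0]],
    [[0,0,1.5],[0,0,0]],
  ],
)

```text
time: 27.15
tool_pos: [556.0, 139.4, 114.6]
tcp_rot: [180.0, -0.0, 16.0]
ft_force: [-3.4, -1.3, 9.7]
finger_gap: -0.4
grip_force: 4.5
```

A slope of 4 N/mm at 114.6 mm is exactly what a fully home pin gives (117 mm less 2.4 mm of spring). I'll lift off and check.

>>> jog_arm(
  rows=[
    [[0,0,-3],[0,0,0]],
    [[0,0,-10],[0,0,0]],
    [[0,0,-30],[0,0,0]],
    [[0,0,-60],[0,0,0]],
    [[0,0,-90],[0,0,0]],
    [[0,0,-115],[0,0,0]],
    [[0,0,-130],[0,0,0]],
    [[0,0,-135],[0,0,0]],
    [[0,0,-135],[0,0,0]],
    [[0,0,-135],[0,0,0]],
  ],
)

```text
time: 28.15
tool_pos: [555.1, 139.2, 247.0]
tcp_rot: [-180.0, 0.1, 16.0]
ft_force: [-0.5, -0.7, -0.8]
finger_gap: -0.1
grip_force: 0.0
```

Run:
```python
from h import *
from ph import phase
p3,z3,P3,T3,_=pickle.load(open("w3.pkl","rb"));p,z,P,T,s=wsnap("w4")
def capz(p,z,P,T):
    b,l=blobs(p,(20,120,100),(35,255,255),200);c,q=max(((c,q) for c,q in b if c[0]<330),key=lambda t:t[1][4])
    u,v=int(c[0]),int(c[1]);o,d=ray("wrist",P,T,c);dc=T[:3,:3].T@d;k=np.median(z[v-4:v+5,u-4:u+5])/dc[2];return c.round(0),(o+k*d).round(1)
print(capz(p3,z3,P3,T3),capz(p,z,P,T),s["ft_force"].round(1),s["tool_pos"].round(0))
print(phase("wrist",p,P,T))
```

```text
(array([279., 203.]), array([557.5, 139.2, 132.3])) (array([284., 199.]), array([557.5, 139.3, 116.6])) [-0.5 -0.7 -0.8] [555. 139. 247.]
(array([566.61759949,  40.85390472]), np.float64(0.24868253740825588), np.float64(5.004876475315825))
```

The cap has dropped from 132.3 to 116.6 mm, so the pin is home. Handing in.

```bash
python3 -c "
from bench import r
print(r.hand_in())"
```

```text
the job is handed in; nothing more can be done
None
```

I wound the marked slot round under the plunger and pressed the pin home (cap measured at 116.6 mm, 117 mm expected). Measured forces peaked at about 5 N radially on the handle and 10 N on the cap. The robot has let go and the job is handed in, but no verdict came back.

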